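# Fit the label holder in the display shelf's edge and hold it home

### The job

Turn the locking knob on the front edge of the display shelf anticlockwise (seen from above) until it clicks past its detent and its steel bar has swung clear of the label pocket. Then take the wide label holder (not the narrow one) out of the wooden caddy, slip it upright behind the lip of the pocket and push it down against the sprung clip until it is fully home. Finish while still gripping the holder and keeping it pressed home, without letting go; leave the narrow holder and the other things where they are.

Things in the scene. Friction and masses are not known exactly. Their poses are not given: they have to be found in the camera images.
- display: fixed plywood display shelf, board 130 (x) x 300 (y) mm, top at z 100 mm. Origin under its centre on the table; -x is its front (to the robot). Its front edge carries an aluminium back plate to z 120 mm along the whole width (front face x -69), the label pocket in front of that at y 0, and a grey knob housing (x -96 to -54, y 62 to 108, top z 120 mm)
- pocket_home (a point): where the middle of the wide holder's lower edge is when home: display x -74, y 0, z 72 mm; axes as the display's. The pocket round it is open upward, 10 mm (x) from lip to back plate, 80 mm long (y) between closed ends (top z 102). The lip, on the -x side, is 4 mm thick, straight to z 102 mm, then flares away from the shelf to z 110 mm
- price_clip (a joint): travel (m) of the sprung steel clip in the pocket: 0 at rest (its top 10 mm above pocket_home), 0.010 pressed home on its stop. A holder pushed down presses it: it yields from 4 N and takes 10 N at the stop, and pushes the holder back up if let go
- lock_knob (a joint): knob angle (rad) about its upright axis, growing anticlockwise from above: 0 locked (steel bar over the pocket, blocking it), 1.3 open (stop; bar over the shelf). An over-centre detent (peak 0.15 N m) pulls it back to 0 below 0.65 rad and snaps it on to 1.3 beyond
- lock_grip (a point): centre of the knob's black grip bar, on the knob's axis (display x -74, y 85, z 148 mm). Bar 12 mm thick, 36 long, z 132 to 164 mm; at angle 0 its length lies along display y, its thickness along x. The steel locking bar, 10 mm wide, reaches 68 mm from the axis toward display -y at angle 0, top at z 130 mm
- wide_holder: wide label holder: grey blade 6 mm thick (x), 70 wide (y), 58 tall, paper label on both faces; on top a grip rib 12 mm thick (x), 40 wide (y), 58 to 88 mm above the lower edge. 28 to 56 g. Origin at the middle of the lower edge, z up. Starts upright in either slot of the caddy, axes as the caddy's; front and back alike
- narrow_holder: the narrow label holder, the same but with a blade only 46 mm wide; stands in the other slot; leave it there
- caddy: fixed wooden block 50 (x) x 190 (y) x 30 mm with two slots open upward, 8.5 mm (x) by 74 mm (y), 24 mm deep, centred at y -47 and +47 mm, their floor 6 mm above the table. Origin under its centre
- carton: small black lidded carton 66x110x34 mm standing on the display shelf; bystander; origin under its centre
- tape_roll: roll of brown tape lying flat, 100 mm across, 25 mm high; bystander; origin under its centre
- sticker_roll: roll of round stickers on its end, 68 mm across, 46 mm high; bystander; origin under its centre
- marker: black and white marker pen, 135 mm long, lying; bystander
- mould: clear chocolate mould 105x202x23 mm lying flat; bystander; origin under its centre

How it is judged (in metres and radians):
On the way, in this order (a step that is already met when the one before it is completed fails the run):
1. the locking knob is turned open past its detent (value of joint lock_knob above 1.1 rad), for 0.2 s.
2. the wide holder's lower edge is behind the lip (z of wide_holder in the frame of pocket_home between -0.006 and 0.028 m and x of wide_holder in the frame of pocket_home between -0.004 and 0.004 m and y of wide_holder in the frame of pocket_home between -0.008 and 0.008 m and angle between the z axis of wide_holder and the z axis of display, either way round below 0.12 rad), for 0.1 s.
At the end, for the whole second after the job is handed in: wide holder upright (0.12 rad) in the pocket, lower edge within 3 mm of home height and 4 mm (8 mm sideways) of its place; clip pressed at least 8 of 10 mm and bearing on it with over 3 N; fingers still gripping it, at rest; knob open (over 1.1 rad) (z of wide_holder in the frame of pocket_home between -0.006 and 0.003 m and x of wide_holder in the frame of pocket_home between -0.004 and 0.004 m and y of wide_holder in the frame of pocket_home between -0.008 and 0.008 m and angle between the z axis of wide_holder and the z axis of display, either way round below 0.12 rad and value of joint price_clip above 0.008 m and contact force between wide_holder and price_clip above 3 N and contact force between the fingers and wide_holder above 3 N and value of joint lock_knob above 1.1 rad and linear speed of wide_holder below 0.02 m/s); the arm keeps its last pose, push and grip.
It fails at once if the narrow holder is taken or knocked (over 30 mm) (distance of narrow_holder from where it was at the start of the episode above 0.03 m).
It fails at once if a bystander is moved by over 40 mm (distance of any of carton, tape_roll, sticker_roll, marker, mould from where it was at the start of the episode above 0.04 m).
It also fails if it takes over 58 s, if anything falls off the work surface, if the arm or the gripper's body presses on something with over 40 N, if the wrist force passes 120 N, or if a joint passes its speed limit or range.

### The arm

A 7-joint arm with a two-finger parallel gripper is mounted at the origin on a cart in front of the work surface, level with it; the furniture and walls round the work are solid. World frame = base frame: x ahead of the robot, y to its left, z up, the work surface at z = 0. Lengths are in mm, angles in rad, forces in N, time in s.
With the tool pointing down it reaches from about 400 to 875 mm from the base axis. Payload 4.4 kg.
Tool frame: the origin (TCP) lies midway between the tips of the shut fingers; the grasp point (between the pads) lies 19 mm behind it; z points along the fingers, y is the line along which they close (so a half turn about z gives the same grasp; the last joint's range is limited). The gripper opens to 85 mm and grips with 20 to 120 N. Pads are 22 mm wide; open, the fingers measure 114 mm over their backs; the gripper's body (76 mm by 85 mm) begins 54 mm behind the grasp point. The pads swing forward as they close: fully open they stand 13 mm farther back than shut.
Start: joints at [-1.392, 0.628, 0.038, 1.517, -0.027, 0.996, -0.02], TCP at [157.51, 630.641, 231.313] pointing down, gripper open.
Joint ranges: [-3.06, 3.06], [-0.37, 2.12], [-1.25, 1.32], [0.18, 2.47], [-1.1, 4.24], [0.23, 1.98], [-2.94, 2.94]. Speed limits (rad/s): [2.57, 2.57, 3.14, 3.14, 3.14, 3.14, 3.14].

### API

Orientations are given as [roll, pitch, yaw] about the fixed x, y, z axes, in that order (R = Rz(yaw) Ry(pitch) Rx(roll)).
In Python, from cell import monitor, cams, ctrl gives the robot as it stands.
- The arm moves only by the tool drive_tool, never from a script. Its argument "motion" is a list of rows, each an object with "fingers": the opening, from 0 (shut) to 1 (fully open); "linear": the shift along the tool's x, y, z in m, a list of three; "twist": the turn about the tool's z in rad. In form: [{"fingers": fingers, "linear": [x, y, z], "twist": twist}, ...]. A call has 1 to 5 rows; each row shifts and turns the commanded pose from where the row before left it, along the tool's axes as they then stand; what a row does not reach is not made up. A row lasts 1/12 s, in which the tool goes at most 41.7 mm and 7.16 degrees, less where a joint would pass 70% of its speed; a pose out of reach is approached as far as the arm can. A call with a gripper value outside its range is refused whole. The fingers move at their own pace and stop on an object; the grip force is fixed at half the most. Time passes only in rows, so rows that do not move let the fingers close. It gives the time, the measured TCP pose, the force, the opening and the grip force at its end, in the units of the state.
- monitor.read_state(): the state, without advancing time (a new reading comes with each control period).
- cams.get_image(name): name is "scene" or "top"; returns a dict with "color" (420x560x3 uint8, blue, green, red), "K" (3x3 intrinsics, pixels), "k1" (the pictures are not rectified: a ray, as slopes to the right and down, at radius r is drawn at 1 + k1 r^2 times it, then the intrinsics apply), "R" (3x3) and "t" (3): a world point X has camera coordinates R X + t. Camera axes: x right, y down, z forward; pixel columns grow to the right and rows downward; lengths in mm; the calibration is good to about 2 mm. A picture is of the moment at which its call begins. There is no depth.
- ctrl.finish_job(): hands the job in; it is judged then, once.
The state is a dict: "clock": time; "qpos": joint angles; "qd": joint speeds; "tau": joint torques, N m; "eef_pos": TCP position; "tool_rot": TCP orientation; "force": force on the tool from outside, world axes, zero at the start; "torque": the same for the moment, N m; "width": finger opening in mm; "gripper_force": force on a finger pad.
Only numpy, scipy, OpenCV 4.12 (cv2) and the standard library are available. Lean on these libraries where they do the work, as an engineer would, in place of code of your own. Each camera call takes 0.05 s, during which the arm holds its last target. There are 200 camera calls.

## Working session

There is one attempt and no reset: what is moved stays moved. The work goes in short steps, Python scripts to look and compute and a tool call to move; the robot and the scene stay as the last step left them, time stands still between calls to the robot, and variables do not carry over. Pictures are saved under pics/ and viewed, at most 10 in all, crops included, and the job is handed in when it is done.

Besides the shell and the picture viewer there is one more tool, called after "Emit:" by a JSON object that holds its "api" and its "payload", one argument or row to a line. drive_tool: Moves the arm, as the interface text tells. Its arguments: {"type":"object","properties":{"motion":{"type":"array"}},"required":["motion"]}

```bash
mkdir -p pics; cat > h.py <<'E'
import numpy as np, cv2
from cell import monitor, cams, ctrl
def und(c,px):
    d=np.array([c["k1"],0,0,0,0.]);
    return cv2.undistortPoints(np.array(px,float).reshape(-1,1,2),np.array(c["K"],float),d).reshape(-1,2)
def ray(c,px,z):
    R=np.array(c["R"]);t=np.array(c["t"]).ravel();C=-R.T@t;out=[]
    for u in und(c,px):
        d=R.T@np.array([u[0],u[1],1]);out.append(C+d*(z-C[2])/d[2])
    return np.array(out)
def proj(c,X):
    p=(np.array(c["R"])@np.array(X,float).reshape(-1,3).T).T+np.array(c["t"]).ravel()
    s=p[:,:2]/p[:,2:];s=s*(1+c["k1"]*(s**2).sum(1,keepdims=True))
    K=np.array(c["K"]);return s@K[:2,:2].T+K[:2,2]
E
python3 - <<'E'
from h import *
import pickle
for n in ("scene","top"):
    c=cams.get_image(n);pickle.dump(c,open(n+".pkl","wb"));cv2.imwrite(f"pics/{n}0.png",cv2.resize(c["color"],(800,600)))
    R=np.array(c["R"]);print(n,-R.T@np.array(c["t"]).ravel(),np.round(c["K"],1).tolist(),c["k1"],R.round(2).tolist())
print(monitor.read_state())
E
```

```text
scene [-432.04473328 -665.03726191 1022.74384122] [[513.4, 0.0, 282.0], [0.0, 513.4, 205.9], [0.0, 0.0, 1.0]] -0.11924580528691477 [[0.54, -0.84, 0.01], [-0.5, -0.34, -0.8], [0.68, 0.42, -0.6]]
top [ 331.64152609  -26.99335453 1261.29969269] [[393.0, 0.0, 280.0], [0.0, 393.0, 209.7], [0.0, 0.0, 1.0]] 0.020728051504821897 [[-0.01, -1.0, 0.0], [-0.98, 0.01, -0.22], [0.22, -0.01, -0.98]]
{'clock': 0.1, 'qpos': array([-1.39181102,  0.62925211,  0.03841784,  1.51829354, -0.02699741,
        0.99634956, -0.01999754]), 'qd': array([-0.00184653, -0.00214021,  0.00176984, -0.00412023,  0.0022354 ,
        0.00096822, -0.00124391]), 'tau': array([ 4.29152526e-03, -5.64523387e+01,  1.23039946e+00, -1.93972725e+01,
        1.11842100e-02,  5.39739951e-03,  2.16930874e-05]), 'eef_pos': array([157.33946784, 630.0593823 , 230.47340813]), 'tool_rot': array([-3.13980713e+00,  5.41316976e-06,  2.89683242e+00]), 'force': array([0.4490643 , 0.62020522, 0.07805473]), 'torque': array([-0.01088831,  0.00361746, -0.00780375]), 'gripper_force': 0.0, 'width': 85.48936371262596}
```

View pics/scene0.png

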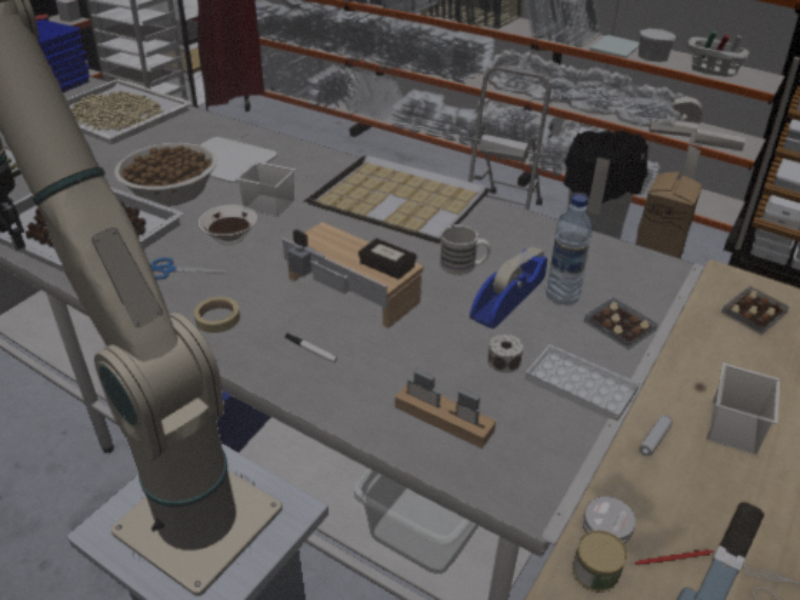

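View pics/top0.png

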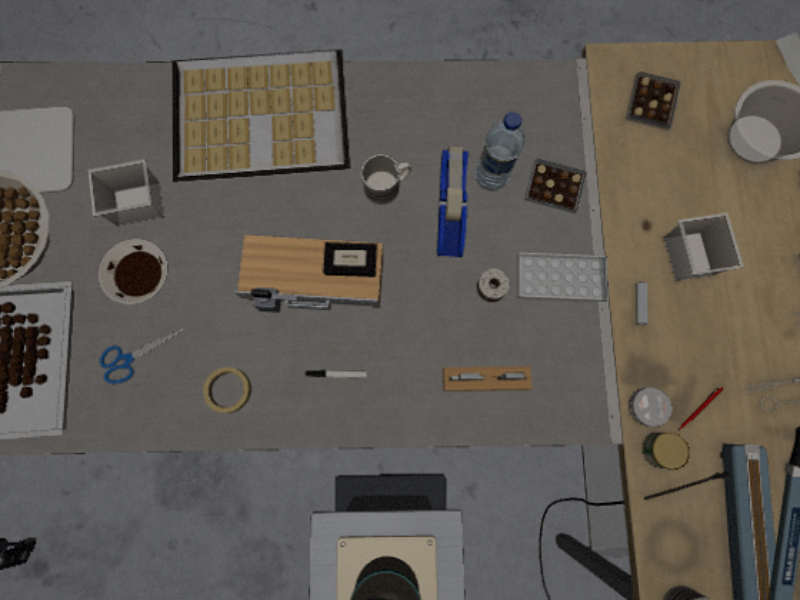

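The scene view (800 px) shows the display shelf near (355,260), the knob at (300,243) and the caddy at (445,413). In the top view the board is at (310,270), the knob at (265,298), and the caddy at (487,378) with holders at (466,377) and (511,376). Next I'll zoom in and segment.

```bash
python3 - <<'E'
from h import *
import pickle
s=pickle.load(open("scene.pkl","rb"));t=pickle.load(open("top.pkl","rb"))
cr=lambda c,x0,y0,w,h:cv2.convertScaleAbs(cv2.resize(c["color"][y0:y0+h,x0:x0+w],(400,300),interpolation=cv2.INTER_CUBIC),alpha=1.5)
m=np.vstack([np.hstack([cr(t,160,155,120,90),cr(t,300,240,80,60)]),np.hstack([cr(s,190,145,120,90),cr(s,270,250,80,60)])])
cv2.imwrite("pics/zoom.png",m)
hsv=cv2.cvtColor(t["color"],cv2.COLOR_BGR2HSV)
for nm,(x0,y0,x1,y1),z in (("board",(160,155,280,220),100),("caddy",(300,240,380,285),30)):
    mk=np.zeros(hsv.shape[:2],np.uint8);r=hsv[y0:y1,x0:x1]
    mk[y0:y1,x0:x1]=cv2.inRange(r,(5,70,60),(25,255,255))
    cs,_=cv2.findContours(mk,0,cv2.CHAIN_APPROX_NONE);c=max(cs,key=cv2.contourArea)
    w=ray(t,c.reshape(-1,2),z)
    print(nm,cv2.contourArea(c),cv2.minAreaRect(w[:,:2].astype(np.float32)),cv2.boundingRect(c))
E
```

```text
board 3691.0 ((664.3167724609375, 155.0286102294922), (302.0882873535156, 125.38941192626953), 85.67821502685547) (166, 164, 102, 46)
caddy 954.0 ((426.2472229003906, -222.8885955810547), (50.846580505371094, 192.49049377441406), 0.5983156561851501) (310, 256, 63, 18)
```

View pics/zoom.png

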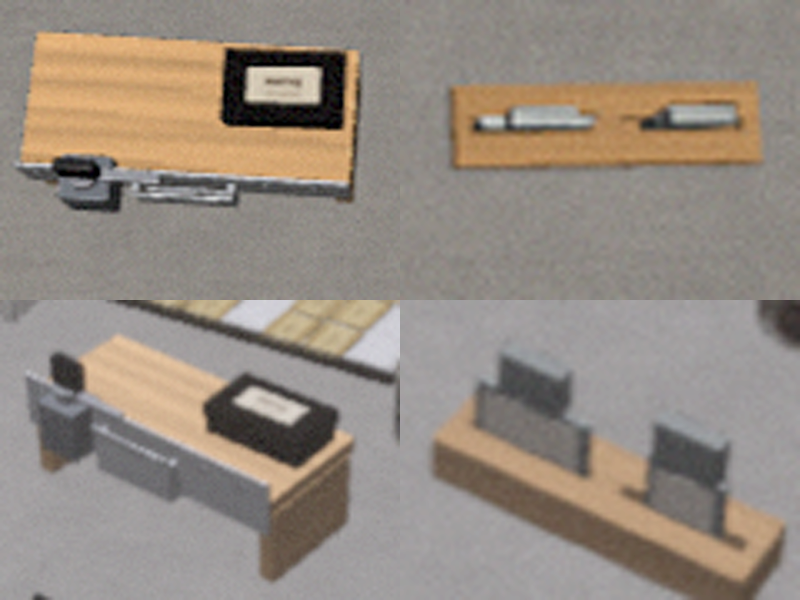

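The zoom shows the wide holder in the left (+y) slot of the caddy, with the rib at top-crop (550,117). The knob's black grip is at (75,167) and the pocket lip at (187,193). First move: turn the tool so the fingers close along display x.

Emit:
{"api": "drive_tool", "payload": {
  "motion": [
    {"fingers": 1, "linear": [0, 0, 0], "twist": 0.117},
    {"fingers": 1, "linear": [0, 0, 0], "twist": 0.117},
    {"fingers": 1, "linear": [0, 0, 0], "twist": 0.117},
    {"fingers": 1, "linear": [0, 0, 0], "twist": 0.117},
    {"fingers": 1, "linear": [0, 0, 0], "twist": 0.117}
  ]
}}

```text
clock: 0.52
eef_pos: [157.4, 630.3, 230.8]
tool_rot: [-3.141, 0.001, 2.306]
force: [-0.5, -0.3, 0.8]
width: 85.4
gripper_force: 0.0
```

Emit:
{"api": "drive_tool", "payload": {
  "motion": [
    {"fingers": 1, "linear": [0, 0, 0], "twist": 0.117},
    {"fingers": 1, "linear": [0, 0, 0], "twist": 0.117},
    {"fingers": 1, "linear": [0, 0, 0], "twist": 0.117},
    {"fingers": 1, "linear": [0, 0, 0], "twist": 0.117},
    {"fingers": 1, "linear": [0, 0, 0], "twist": 0.117}
  ]
}}

```text
clock: 0.93
eef_pos: [157.3, 630.3, 230.8]
tool_rot: [-3.141, 0.001, 1.721]
force: [-0.0, -0.3, -0.9]
width: 85.3
gripper_force: 0.0
```

Emit:
{"api": "drive_tool", "payload": {
  "motion": [
    {"fingers": 1, "linear": [0, 0, 0], "twist": 0.117},
    {"fingers": 1, "linear": [0, 0, 0], "twist": 0.117},
    {"fingers": 1, "linear": [0, 0, 0], "twist": 0}
  ]
}}

```text
clock: 1.18
eef_pos: [157.2, 630.3, 230.7]
tool_rot: [3.141, 0.001, 1.49]
force: [-0.8, 0.2, 0.0]
width: 85.6
gripper_force: 0.0
```

```bash
cat >> h.py <<'E'
def go(target,yaw=None):
    s=monitor.read_state();y=s["tool_rot"][2];d=np.array(target)-s["eef_pos"]
    print("t",s["clock"],"pos",s["eef_pos"].round(1),"rot",s["tool_rot"].round(4),"F",s["force"].round(1),"w",round(s["width"],1))
    R=cv2.Rodrigues(np.array([0,0,y]))[0]@np.diag([1,-1,-1]);print("tool shift mm",(R.T@d).round(1), "twist",None if yaw is None else round((y-yaw+np.pi)%(2*np.pi)-np.pi,4))
def disp(p,o=(662.0,155.2),a=-0.0754):
    c,s=np.cos(a),np.sin(a);p=np.array(p,float).reshape(-1,3)
    return np.c_[o[0]+c*p[:,0]-s*p[:,1],o[1]+s*p[:,0]+c*p[:,1],p[:,2]]
E
python3 - <<'E'
from h import *
import pickle
s=pickle.load(open("scene.pkl","rb"));t=pickle.load(open("top.pkl","rb"))
def blob(c,x0,y0,x1,y1,lo,hi):
    m=cv2.inRange(cv2.cvtColor(c["color"],cv2.COLOR_BGR2HSV)[y0:y1,x0:x1],lo,hi)
    n,l,st,ce=cv2.connectedComponentsWithStats(m);i=1+np.argmax(st[1:,4]);return ce[i]+[x0,y0],st[i].tolist()
def tri(a,b):
    P=[np.c_[np.array(c["R"]),np.array(c["t"]).ravel()] for c in (s,t)]
    X=cv2.triangulatePoints(P[0],P[1],und(s,a).T,und(t,b).T);return (X[:3]/X[3]).ravel()
a,sa=blob(s,190,145,225,180,(0,0,0),(180,255,45));b,sb=blob(t,165,190,200,218,(0,0,0),(180,255,45))
print("grip",a,sa,b,sb,tri(a,b).round(1)," expected",disp([-74,85,148]))
print("proj grip",proj(s,disp([-74,85,148])),proj(t,disp([-74,85,148])))
print("rib proj exp",proj(s,[425.7,-176,79]),proj(t,[425.7,-176,94]))
hs=lambda c:cv2.cvtColor(c["color"],cv2.COLOR_BGR2HSV)
# holder/dark gray mask over the caddy in top view
r=hs(t)[256:274,310:374];m=(r[...,1]<60).astype(int)
print("\n".join("".join("#" if v else "." for v in q) for q in m))
go(disp([-74,85,210])[0],1.495)
# board corners, both views, at plate top ends
for p in ([-69,150,120],[-69,-150,120],[-84,40,110],[-84,-40,110],[65,150,100],[65,-150,100]): print(p,proj(s,disp(p)).round(1),proj(t,disp(p)).round(1))
E
```

```text
grip [209.5 166.5] [16, 17, 8, 10, 62] [182.60606061 205.31818182] [11, 13, 14, 7, 66] [593.8 248.  145.8]  expected [[594.61318031 245.53280983 148.        ]]
proj grip [[210.61438297 165.99547876]] [[182.95758649 205.12639059]]
rib proj exp [[296.53131715 264.89602072]] [[328.11987074 263.12149738]]
######################...####......##.#.......................##
..............................................................##
..............................................................##
..............................................................##
..............................................................##
.............############...................#############.....##
............##############.................##############.....##
......#######################............#################....##
.....########################..........##################.....##
.....#######################...........############...........##
..............................................................##
..............................................................##
..............................................................##
..............................................................##
..............................................................##
...............................................................#
..............................................................##
#.........................#...##.##.############################
t 1.1833 pos [157.2 630.3 230.7] rot [3.1414e+00 1.3000e-03 1.4902e+00] F [-0.8  0.2  0. ] w 85.6
tool shift mm [-348.3  467.    20.7] twist -0.0048
[-69, 150, 120] [[197.7 165.9]] [[163.5 204.3]]
[-69, -150, 120] [[270.5 199.9]] [[264.2 210.4]]
[-84, 40, 110] [[219.7 182.4]] [[200.6 212.2]]
[-84, -40, 110] [[239.1 191.6]] [[227.3 213.8]]
[65, 150, 100] [[225.7 154.1]] [[170.8 163.7]]
[65, -150, 100] [[296.8 185. ]] [[267.5 169.6]]
```

Emit:
{"api": "drive_tool", "payload": {
  "motion": [
    {"fingers": 1, "linear": [-0.02, 0.027, 0], "twist": 0},
    {"fingers": 1, "linear": [-0.02, 0.027, 0], "twist": 0},
    {"fingers": 1, "linear": [-0.02, 0.027, 0], "twist": 0},
    {"fingers": 1, "linear": [-0.02, 0.027, 0], "twist": 0},
    {"fingers": 1, "linear": [-0.02, 0.027, 0], "twist": 0}
  ]
}}

```text
clock: 1.6
eef_pos: [285.1, 519.1, 231.1]
tool_rot: [-3.141, 0.0, 1.497]
force: [1.0, 1.4, 0.0]
width: 85.2
gripper_force: 0.0
```

Emit:
{"api": "drive_tool", "payload": {
  "motion": [
    {"fingers": 1, "linear": [-0.02, 0.027, 0], "twist": 0},
    {"fingers": 1, "linear": [-0.02, 0.027, 0], "twist": 0},
    {"fingers": 1, "linear": [-0.02, 0.027, 0], "twist": 0},
    {"fingers": 1, "linear": [-0.02, 0.027, 0], "twist": 0},
    {"fingers": 1, "linear": [-0.02, 0.027, 0], "twist": 0}
  ]
}}

```text
clock: 2.02
eef_pos: [412.0, 408.9, 231.2]
tool_rot: [-3.141, 0.0, 1.497]
force: [-0.3, 1.9, -0.4]
width: 85.4
gripper_force: 0.0
```

Emit:
{"api": "drive_tool", "payload": {
  "motion": [
    {"fingers": 1, "linear": [-0.02, 0.027, 0], "twist": 0},
    {"fingers": 1, "linear": [-0.02, 0.027, 0], "twist": 0},
    {"fingers": 1, "linear": [-0.02, 0.027, 0], "twist": 0},
    {"fingers": 1, "linear": [-0.02, 0.027, 0], "twist": 0},
    {"fingers": 1, "linear": [0, 0, 0], "twist": 0}
  ]
}}

```text
clock: 2.43
eef_pos: [518.8, 314.2, 231.8]
tool_rot: [3.136, 0.004, 1.486]
force: [0.9, -0.6, 1.1]
width: 85.6
gripper_force: 0.0
```

```bash
python3 - <<'E'
from h import *
go([594.5,246,210],1.495)
E
```

```text
t 2.4333 pos [518.8 314.2 231.8] rot [3.1359 0.004  1.4857] F [ 0.9 -0.6  1.1] w 85.6
tool shift mm [-61.5  81.2  21.8] twist -0.0093
```

Emit:
{"api": "drive_tool", "payload": {
  "motion": [
    {"fingers": 1, "linear": [-0.0154, 0.0203, 0], "twist": 0},
    {"fingers": 1, "linear": [-0.0154, 0.0203, 0], "twist": 0},
    {"fingers": 1, "linear": [-0.0154, 0.0203, 0], "twist": 0},
    {"fingers": 1, "linear": [-0.0154, 0.0203, 0.01], "twist": 0},
    {"fingers": 1, "linear": [0, 0, 0.01], "twist": 0}
  ]
}}

```text
clock: 2.85
eef_pos: [593.3, 248.3, 211.7]
tool_rot: [3.136, 0.003, 1.489]
force: [-0.1, -1.3, 0.5]
width: 85.2
gripper_force: 0.0
```

Emit:
{"api": "drive_tool", "payload": {
  "motion": [
    {"fingers": 1, "linear": [0, 0, 0], "twist": 0},
    {"fingers": 1, "linear": [0, 0, 0], "twist": 0}
  ]
}}

```text
clock: 3.02
eef_pos: [587.5, 254.8, 210.4]
tool_rot: [-3.139, 0.0, 1.495]
force: [-0.4, 0.0, 0.2]
width: 85.5
gripper_force: 0.0
```

```bash
python3 - <<'E'
from h import *
go([594.5,246,136],1.495)
s=cams.get_image("scene");t=cams.get_image("top")
import pickle;pickle.dump((s,t),open("k1.pkl","wb"))
cr=lambda c,x0,y0,w,h:cv2.convertScaleAbs(cv2.resize(c["color"][y0:y0+h,x0:x0+w],(400,300),interpolation=cv2.INTER_CUBIC),alpha=1.5)
cv2.imwrite("pics/k1.png",np.hstack([cr(t,150,170,100,75),cr(s,170,120,100,75)]))
E
```

```text
t 3.0167 pos [587.5 254.8 210.4] rot [-3.1388e+00  2.0000e-04  1.4948e+00] F [-0.4  0.   0.2] w 85.5
tool shift mm [-8.3  7.7 74.4] twist -0.0002
```

View pics/k1.png

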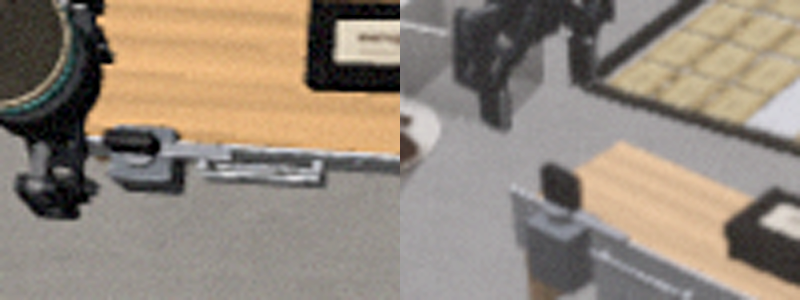

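The top crop shows the knob grip at (133,143) and the lip from about (205,160) to (325,170). The gripper is above and to the left of them, out of contact. I'll measure the lip numerically, then align and descend.

Emit:
{"api": "drive_tool", "payload": {
  "motion": [
    {"fingers": 1, "linear": [-0.0083, 0.0077, 0], "twist": 0},
    {"fingers": 1, "linear": [0, 0, 0.015], "twist": 0},
    {"fingers": 1, "linear": [0, 0, 0.015], "twist": 0},
    {"fingers": 1, "linear": [0, 0, 0], "twist": 0},
    {"fingers": 1, "linear": [0, 0, 0], "twist": 0}
  ]
}}

```text
clock: 3.53
eef_pos: [595.4, 245.4, 181.3]
tool_rot: [-3.141, 0.0, 1.494]
force: [-0.4, -0.0, 0.5]
width: 85.3
gripper_force: 0.0
```

```bash
python3 - <<'E'
from h import *
import pickle
go([594.5,246,136],1.495)
s,t=pickle.load(open("k1.pkl","rb"))
g=cv2.cvtColor(t["color"],cv2.COLOR_BGR2GRAY)
print("top cols 194..238");print("\n".join(f"{r}: "+" ".join(f"{v:3d}" for v in g[r,194:238]) for r in range(206,220)))
g=cv2.cvtColor(s["color"],cv2.COLOR_BGR2GRAY)
print("scene cols 214..250");print("\n".join(f"{r}: "+" ".join(f"{v:3d}" for v in g[r,214:250]) for r in range(178,206,1)))
for y in(44,40,-40,-44):print(y,[proj(c,disp([-86,y,110])).round(1).tolist() for c in(t,s)],[proj(c,disp([-80,y,102])).round(1).tolist() for c in(t,s)])
E
```

```text
t 3.5333 pos [595.4 245.4 181.3] rot [-3.1407e+00  5.0000e-04  1.4936e+00] F [-0.4 -0.   0.5] w 85.3
tool shift mm [ 0.5 -1.  45.3] twist -0.0014
top cols 194..238
206: 109 109 114 114 111 107 114 113 111 110  95 107 125 127 138 138 130 128 130 121 119 118 107  99 108 109 108 106 107 110 114 117 121 119 125 122 120 124 119 124 125 126 122 125
207: 106 109 111 112 106 107 109 107 107 109 104 106 116  98  81  83  88  96 112 121 120 114 127 141 143 135 135 138 142 138 136 131 129 132 129 131 129 123 121 120 115 117 118 106
208: 108 110 109 110 109 108 104 105 107 108 106 107 109  84  45  54  54  64  65  71  72  64  73  78  82  78  72  70  70  85  95  88  84  93 107 122 127 120 114 131 141 138 136 136
209:  50  52  58  65  75  85 101  91  98 107 111 114 121  96  42  52  48  51  51  50  50  51  55  46  54  55  50  47  50  53  60  53  56  58  58  65  69  71  66  76  83  79  76  72
210:  14  21  38  58  69  90 122  93  47  59  67  63  65  58  52  59  53  41  39  51  49  52  46  50  50  52  52  56  54  52  49  52  52  59 102 122  86  50  53  53  50  51  53  50
211:  17  17  55  83  90 116 12
[... 5399 characters left out ...]
 109 108 107 109 108 109 106 103  96  89  79  77  72  69  70  67  71  76  81  80  78  76  76
204: 106 105 108 108 105 106 105 106 105 109 104 106 110 107 108 108 109 108 107 108 106 108 102  96  90  79  76  68  75  90 101 100  91  88  84  76
205: 109 108 107 107 107 108 105 107 105 106 109 106 111 107 109 107 108 108 106 106 107 106 107 104 103  96  90  85  97 102 108 108 107 101  95  88
44 [[[199.2, 212.7]], [[218.4, 182.2]]] [[[199.9, 211.3]], [[219.8, 183.5]]]
40 [[[200.5, 212.8]], [[219.3, 182.7]]] [[[201.3, 211.4]], [[220.7, 183.9]]]
-40 [[[227.2, 214.4]], [[238.7, 191.9]]] [[[227.8, 213.0]], [[240.0, 193.1]]]
-44 [[[228.6, 214.5]], [[239.7, 192.4]]] [[[229.1, 213.1]], [[241.0, 193.6]]]
```

The lip ends, as projected from the measured display pose, match within about 1 mm. Descending to grip the knob.

Emit:
{"api": "drive_tool", "payload": {
  "motion": [
    {"fingers": 1, "linear": [0, -0.001, 0.015], "twist": 0},
    {"fingers": 1, "linear": [0, 0, 0.015], "twist": 0},
    {"fingers": 1, "linear": [0, 0, 0.015], "twist": 0},
    {"fingers": 1, "linear": [0, 0, 0], "twist": 0},
    {"fingers": 0, "linear": [0, 0, 0], "twist": 0}
  ]
}}

```text
clock: 3.95
eef_pos: [594.9, 245.6, 136.9]
tool_rot: [3.141, 0.0, 1.493]
force: [-0.1, 0.7, 0.0]
width: 75.3
gripper_force: 0.0
```

Emit:
{"api": "drive_tool", "payload": {
  "motion": [
    {"fingers": 0, "linear": [0, 0, 0], "twist": 0},
    {"fingers": 0, "linear": [0, 0, 0], "twist": 0},
    {"fingers": 0, "linear": [0, 0, 0], "twist": 0},
    {"fingers": 0, "linear": [0, 0, 0], "twist": 0},
    {"fingers": 0, "linear": [0, 0, 0], "twist": 0}
  ]
}}

```text
clock: 4.37
eef_pos: [593.8, 245.7, 136.9]
tool_rot: [-3.14, -0.0, 1.493]
force: [-19.7, 0.9, 15.6]
width: 11.9
gripper_force: 9.8
```

Emit:
{"api": "drive_tool", "payload": {
  "motion": [
    {"fingers": 0, "linear": [0, 0, 0], "twist": 0},
    {"fingers": 0, "linear": [0, 0, 0], "twist": 0},
    {"fingers": 0, "linear": [0, 0, 0], "twist": 0}
  ]
}}

```text
clock: 4.62
eef_pos: [593.3, 245.7, 137.0]
tool_rot: [-3.139, -0.0, 1.493]
force: [-4.3, -0.4, 6.1]
width: 11.0
gripper_force: 60.1
```

Emit:
{"api": "drive_tool", "payload": {
  "motion": [
    {"fingers": 0, "linear": [0, -0.0015, 0], "twist": -0.08},
    {"fingers": 0, "linear": [0, 0, 0], "twist": -0.1},
    {"fingers": 0, "linear": [0, 0, 0], "twist": -0.1},
    {"fingers": 0, "linear": [0, 0, 0], "twist": -0.1},
    {"fingers": 0, "linear": [0, 0, 0], "twist": -0.1}
  ]
}}

```text
clock: 5.03
eef_pos: [593.6, 245.8, 137.1]
tool_rot: [3.14, -0.0, 1.977]
force: [0.6, 0.2, 1.8]
width: 11.1
gripper_force: 59.4
```

Emit:
{"api": "drive_tool", "payload": {
  "motion": [
    {"fingers": 0, "linear": [0, 0, 0], "twist": -0.1},
    {"fingers": 0, "linear": [0, 0, 0], "twist": -0.1},
    {"fingers": 0, "linear": [0, 0, 0], "twist": -0.1},
    {"fingers": 0, "linear": [0, 0, 0], "twist": -0.1},
    {"fingers": 0, "linear": [0, 0, 0], "twist": -0.1}
  ]
}}

```text
clock: 5.45
eef_pos: [593.9, 246.1, 137.0]
tool_rot: [3.14, 0.001, 2.478]
force: [0.3, 0.7, 1.5]
width: 11.2
gripper_force: 59.3
```

Emit:
{"api": "drive_tool", "payload": {
  "motion": [
    {"fingers": 0, "linear": [0, 0, 0], "twist": -0.1},
    {"fingers": 0, "linear": [0, 0, 0], "twist": -0.1},
    {"fingers": 0, "linear": [0, 0, 0], "twist": -0.1},
    {"fingers": 0, "linear": [0, 0, 0], "twist": 0},
    {"fingers": 0, "linear": [0, 0, 0], "twist": 0}
  ]
}}

```text
clock: 5.87
eef_pos: [594.0, 246.3, 137.0]
tool_rot: [3.139, 0.001, 2.77]
force: [1.5, 1.4, 2.4]
width: 10.9
gripper_force: 59.5
```

```bash
python3 - <<'E'
from h import *
go([594.5,246,136],1.493+1.3)
print(monitor.read_state()["torque"])
E
```

```text
t 5.8667 pos [594.  246.3 137. ] rot [3.1394e+00 1.1000e-03 2.7704e+00] F [1.5 1.4 2.4] w 10.9
tool shift mm [-0.6 -0.1  1. ] twist -0.0226
[ 0.28788252 -0.09381202  0.13242656]
```

Emit:
{"api": "drive_tool", "payload": {
  "motion": [
    {"fingers": 1, "linear": [0, 0, 0], "twist": 0},
    {"fingers": 1, "linear": [0, 0, 0], "twist": 0},
    {"fingers": 1, "linear": [0, 0, 0], "twist": 0},
    {"fingers": 1, "linear": [0, 0, 0], "twist": 0},
    {"fingers": 1, "linear": [0, 0, 0], "twist": 0}
  ]
}}

```text
clock: 6.28
eef_pos: [593.0, 245.4, 136.1]
tool_rot: [-3.141, -0.0, 2.772]
force: [0.4, -0.8, 0.1]
width: 70.5
gripper_force: 0.0
```

Emit:
{"api": "drive_tool", "payload": {
  "motion": [
    {"fingers": 1, "linear": [0, 0, 0], "twist": 0},
    {"fingers": 1, "linear": [0, 0, -0.02], "twist": 0},
    {"fingers": 1, "linear": [0, 0, -0.03], "twist": 0},
    {"fingers": 1, "linear": [0, 0, -0.03], "twist": 0},
    {"fingers": 1, "linear": [0, 0, -0.03], "twist": 0}
  ]
}}

```text
clock: 6.7
eef_pos: [592.9, 245.4, 247.3]
tool_rot: [-3.141, -0.001, 2.772]
force: [0.7, 0.4, 0.6]
width: 85.4
gripper_force: 0.0
```

Emit:
{"api": "drive_tool", "payload": {
  "motion": [
    {"fingers": 1, "linear": [0, 0, 0], "twist": 0.12},
    {"fingers": 1, "linear": [0, 0, 0], "twist": 0.12},
    {"fingers": 1, "linear": [0, 0, 0], "twist": 0.12},
    {"fingers": 1, "linear": [0, 0, 0], "twist": 0.12},
    {"fingers": 1, "linear": [0, 0, 0], "twist": 0.12}
  ]
}}

```text
clock: 7.12
eef_pos: [593.1, 245.5, 246.4]
tool_rot: [-3.142, -0.0, 2.167]
force: [-0.3, -0.3, -0.4]
width: 85.5
gripper_force: 0.0
```

Emit:
{"api": "drive_tool", "payload": {
  "motion": [
    {"fingers": 1, "linear": [0, 0, 0], "twist": 0.12},
    {"fingers": 1, "linear": [0, 0, 0], "twist": 0.12},
    {"fingers": 1, "linear": [0, 0, 0], "twist": 0.12},
    {"fingers": 1, "linear": [0, 0, 0], "twist": 0.12},
    {"fingers": 1, "linear": [0, 0, 0], "twist": 0.12}
  ]
}}

```text
clock: 7.53
eef_pos: [593.1, 245.6, 246.3]
tool_rot: [-3.141, -0.0, 1.567]
force: [0.1, 0.6, -0.2]
width: 85.7
gripper_force: 0.0
```

Emit:
{"api": "drive_tool", "payload": {
  "motion": [
    {"fingers": 1, "linear": [0, 0, 0], "twist": 0},
    {"fingers": 1, "linear": [0, 0, 0], "twist": 0},
    {"fingers": 1, "linear": [0, 0, 0], "twist": 0}
  ]
}}

```text
clock: 7.78
eef_pos: [593.1, 245.7, 246.2]
tool_rot: [-3.141, 0.0, 1.576]
force: [-0.4, -0.3, 0.1]
width: 85.0
gripper_force: 0.0
```

```bash
python3 - <<'E'
from h import *
import pickle
t=pickle.load(open("top.pkl","rb"));s=pickle.load(open("scene.pkl","rb"))
go([425.7,-175.9,200],1.581)
g=cv2.cvtColor(t["color"],cv2.COLOR_BGR2GRAY)
print("\n".join(f"{r}: "+" ".join(f"{v:3d}" for v in g[r,312:344]) for r in range(258,270)))
o=(425.7,-175.9)
for dx in(-6,6):
  for dy in (20,-20): print("ribtop",dx,dy,proj(t,[o[0]+dx,o[1]+dy,94]).round(1),proj(s,[o[0]+dx,o[1]+dy,94]).round(1))
for dx in(-25,25):
  for dy in (95,-95): print("caddytop",dx,dy,proj(t,[426.2+dx,-222.9+dy,30]).round(1))
g=cv2.cvtColor(s["color"],cv2.COLOR_BGR2GRAY)
print("scene cols 284..312 rows 258..272");print("\n".join(f"{r}: "+" ".join(f"{v:3d}" for v in g[r,284:312]) for r in range(256,272)))
E
```

```text
t 7.7833 pos [593.1 245.7 246.2] rot [-3.1414  0.      1.5758] F [-0.4 -0.3  0.1] w 85.0
tool shift mm [-420.7 -169.5   46.2] twist -0.0052
258:  94  94  93  95  91  98  92  93  94  93  97  97  95  95  94  96  95  94  95  92  98  93  94  95  95  94  97  94  95  94  97  97
259:  99  95  95  98  98  93  98  97  96  96  96  98  94  98  96  99  97  95  95  97 101 100  99 104  99  96 100  96  97 102 103 100
260: 100  97  91  96  98  99  98  96  96  99  95  97  98  96  97  96  95  96  95  96  99  96  94 103  97  98 103 102 100 100 103  98
261:  98  97  96  96  95  97  97  96  96  87  86  98 100 104 101 105 103 105 109 108 107 112 110 104  97  98  98 100  97  97  97  99
262:  95  97  98  96  95  95  98  93  88  64  85 122 115 112 114 113 109 109 111 107 112 109 113 102  77  80  81  89  98  99  97 100
263:  95  89  78  83 108 123 119 120 105  49  89 129 125 124 120 117 114 118 118 115 116 117 113 111 104 101  90  83  93  97  94  92
264:  95  93  74  54 104 139 134 135 123  60  94 132 124 122 125 123 120 118 125 125 119 118 127 131 125 117 101  97  93  93  95  95
265:  95  88  62  23  57  81 
[... 2147 characters left out ...]
66: 103  91  78  93 104  83  54  51  48  52  52  51  52  50  52  55  57  61  59  60  84 102 103 102 106 106 104 106
267: 100  80  59  65  74  63  55  49  50  51  48  50  50  48  50  56  48  51  52  58  85 101 104 104 107 105 106 103
268:  97  70  62  69  64  59  51  53  46  50  47  52  45  50  50  50  49  46  49  59  84 101 102 104 106 103 106 105
269:  94  74  63  74  71  74  75  64  55  57  56  51  48  49  50  52  50  44  50  55  85 104 105 107 106 106 106 104
270:  96  72  67  75  78  78  77  71  74  71  61  52  49  47  46  47  51  51  48  58  87 103 105 104 106 105 105 106
271:  96  73  66  76  75  76  76  77  77  76  72  62  58  51  51  46  45  50  53  71  93 103 102 107 107 105 107 105
```

Emit:
{"api": "drive_tool", "payload": {
  "motion": [
    {"fingers": 1, "linear": [-0.0325, -0.013, 0], "twist": -0.005},
    {"fingers": 1, "linear": [-0.0325, -0.013, 0], "twist": 0},
    {"fingers": 1, "linear": [-0.0325, -0.013, 0], "twist": 0},
    {"fingers": 1, "linear": [-0.0325, -0.013, 0], "twist": 0},
    {"fingers": 1, "linear": [-0.0325, -0.013, 0], "twist": 0}
  ]
}}

```text
clock: 8.2
eef_pos: [528.4, 81.3, 246.5]
tool_rot: [3.141, -0.0, 1.58]
force: [0.6, -1.1, -0.8]
width: 85.4
gripper_force: 0.0
```

Emit:
{"api": "drive_tool", "payload": {
  "motion": [
    {"fingers": 1, "linear": [-0.0325, -0.013, 0], "twist": 0},
    {"fingers": 1, "linear": [-0.0325, -0.013, 0], "twist": 0},
    {"fingers": 1, "linear": [-0.0325, -0.013, 0], "twist": 0},
    {"fingers": 1, "linear": [-0.0325, -0.013, 0], "twist": 0},
    {"fingers": 1, "linear": [-0.0325, -0.013, 0], "twist": 0}
  ]
}}

```text
clock: 8.62
eef_pos: [464.6, -81.7, 246.6]
tool_rot: [3.141, -0.0, 1.58]
force: [0.2, -0.7, 0.5]
width: 85.6
gripper_force: 0.0
```

Emit:
{"api": "drive_tool", "payload": {
  "motion": [
    {"fingers": 1, "linear": [-0.0325, -0.013, 0], "twist": 0},
    {"fingers": 1, "linear": [-0.0325, -0.013, 0], "twist": 0},
    {"fingers": 1, "linear": [-0.0325, -0.013, 0], "twist": 0},
    {"fingers": 1, "linear": [0, 0, 0], "twist": 0},
    {"fingers": 1, "linear": [0, 0, 0], "twist": 0}
  ]
}}

```text
clock: 9.03
eef_pos: [426.2, -180.2, 246.7]
tool_rot: [3.141, 0.0, 1.574]
force: [0.5, 0.6, -0.1]
width: 85.4
gripper_force: 0.0
```

Emit:
{"api": "drive_tool", "payload": {
  "motion": [
    {"fingers": 1, "linear": [0, 0, 0], "twist": 0},
    {"fingers": 1, "linear": [0, 0, 0], "twist": 0},
    {"fingers": 1, "linear": [0, 0, 0], "twist": 0}
  ]
}}

```text
clock: 9.28
eef_pos: [427.6, -176.6, 246.2]
tool_rot: [-3.142, -0.001, 1.581]
force: [0.1, -0.2, 0.6]
width: 85.2
gripper_force: 0.0
```

```bash
python3 - <<'E'
from h import *
go([426.7,-177.5,63],1.581)
s=cams.get_image("scene");t=cams.get_image("top")
import pickle;pickle.dump((s,t),open("k2.pkl","wb"))
cr=lambda c,x0,y0,w,h:cv2.convertScaleAbs(cv2.resize(c["color"][y0:y0+h,x0:x0+w],(400,300),interpolation=cv2.INTER_CUBIC),alpha=1.5)
cv2.imwrite("pics/k2.png",np.hstack([cr(t,150,170,100,75),cr(s,190,145,100,75)]))
E
```

```text
t 9.2833 pos [ 427.6 -176.6  246.2] rot [-3.1416e+00 -5.0000e-04  1.5811e+00] F [ 0.1 -0.2  0.6] w 85.2
tool shift mm [ -0.9  -0.9 183.2] twist 0.0001
```

View pics/k2.png

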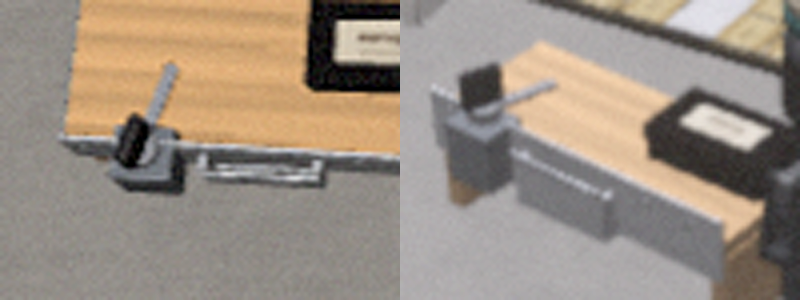

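The knob is open: in the top crop the steel bar points over the shelf to (170,70), and the pocket at (205–325,165) is clear. Next I'll descend on the wide holder and grip it.

Emit:
{"api": "drive_tool", "payload": {
  "motion": [
    {"fingers": 1, "linear": [-0.001, -0.001, 0.03], "twist": 0},
    {"fingers": 1, "linear": [0, 0, 0.03], "twist": 0},
    {"fingers": 1, "linear": [0, 0, 0.03], "twist": 0},
    {"fingers": 1, "linear": [0, 0, 0.03], "twist": 0},
    {"fingers": 1, "linear": [0, 0, 0.025], "twist": 0}
  ]
}}

```text
clock: 9.8
eef_pos: [426.0, -178.1, 99.6]
tool_rot: [-3.141, -0.0, 1.58]
force: [-0.4, 0.7, -0.3]
width: 85.2
gripper_force: 0.0
```

Emit:
{"api": "drive_tool", "payload": {
  "motion": [
    {"fingers": 1, "linear": [0, 0, 0.015], "twist": 0},
    {"fingers": 1, "linear": [0, 0, 0.013], "twist": 0},
    {"fingers": 1, "linear": [0, 0, 0.01], "twist": 0},
    {"fingers": 1, "linear": [0, 0, 0], "twist": 0},
    {"fingers": 1, "linear": [0, 0, 0], "twist": 0}
  ]
}}

```text
clock: 10.22
eef_pos: [426.0, -178.5, 63.0]
tool_rot: [-3.141, -0.001, 1.579]
force: [0.7, -0.7, 0.1]
width: 85.7
gripper_force: 0.0
```

Emit:
{"api": "drive_tool", "payload": {
  "motion": [
    {"fingers": 0.3, "linear": [0, 0, 0], "twist": 0},
    {"fingers": 0.3, "linear": [0, 0, 0], "twist": 0},
    {"fingers": 0.3, "linear": [0, 0, 0], "twist": 0},
    {"fingers": 0.2, "linear": [0, 0, 0], "twist": 0},
    {"fingers": 0.2, "linear": [0, 0, 0], "twist": 0}
  ]
}}

```text
clock: 10.63
eef_pos: [426.3, -179.0, 63.7]
tool_rot: [3.141, 0.0, 1.578]
force: [0.3, 0.5, 0.0]
width: 25.7
gripper_force: 0.0
```

Emit:
{"api": "drive_tool", "payload": {
  "motion": [
    {"fingers": 0, "linear": [0, 0, 0], "twist": 0},
    {"fingers": 0, "linear": [0, 0, 0], "twist": 0},
    {"fingers": 0, "linear": [0, 0, 0], "twist": 0},
    {"fingers": 0, "linear": [0, 0, 0], "twist": 0},
    {"fingers": 0, "linear": [0, 0, 0], "twist": 0}
  ]
}}

```text
clock: 11.05
eef_pos: [426.1, -179.0, 63.6]
tool_rot: [3.141, -0.0, 1.578]
force: [0.8, 1.2, 6.1]
width: 10.8
gripper_force: 58.7
```

Emit:
{"api": "drive_tool", "payload": {
  "motion": [
    {"fingers": 0, "linear": [0, 0, -0.01], "twist": 0},
    {"fingers": 0, "linear": [0, 0, -0.02], "twist": 0},
    {"fingers": 0, "linear": [0, 0, -0.03], "twist": 0},
    {"fingers": 0, "linear": [0, 0, -0.03], "twist": 0},
    {"fingers": 0, "linear": [0, 0, -0.03], "twist": 0}
  ]
}}

```text
clock: 11.47
eef_pos: [425.4, -178.9, 184.3]
tool_rot: [-3.14, -0.0, 1.577]
force: [0.9, 0.1, -0.2]
width: 11.1
gripper_force: 58.4
```

Emit:
{"api": "drive_tool", "payload": {
  "motion": [
    {"fingers": 0, "linear": [0, 0, -0.03], "twist": 0},
    {"fingers": 0, "linear": [0, 0, -0.03], "twist": 0},
    {"fingers": 0, "linear": [0, 0, 0], "twist": 0},
    {"fingers": 0, "linear": [0, 0, 0], "twist": 0},
    {"fingers": 0, "linear": [0, 0, 0], "twist": 0}
  ]
}}

```text
clock: 11.88
eef_pos: [425.5, -178.5, 242.6]
tool_rot: [-3.141, -0.001, 1.578]
force: [0.2, 0.2, -0.3]
width: 11.1
gripper_force: 58.5
```

```bash
python3 - <<'E'
from h import *
h=disp([-74,0,220])[0];print(h);go(h,1.495)
E
```

```text
[588.21025128 160.77431468 220.        ]
t 11.8833 pos [ 425.5 -178.5  242.6] rot [-3.1405e+00 -7.0000e-04  1.5781e+00] F [ 0.2  0.2 -0.3] w 11.1
tool shift mm [338.1 165.2  22.6] twist 0.0831
```

Emit:
{"api": "drive_tool", "payload": {
  "motion": [
    {"fingers": 0, "linear": [0.026, 0.0127, 0], "twist": 0},
    {"fingers": 0, "linear": [0.026, 0.0127, 0], "twist": 0},
    {"fingers": 0, "linear": [0.026, 0.0127, 0], "twist": 0},
    {"fingers": 0, "linear": [0.026, 0.0127, 0], "twist": 0},
    {"fingers": 0, "linear": [0.026, 0.0127, 0], "twist": 0}
  ]
}}

```text
clock: 12.3
eef_pos: [487.8, -47.2, 241.4]
tool_rot: [-3.138, -0.0, 1.577]
force: [0.5, -0.3, 0.8]
width: 11.1
gripper_force: 58.5
```

Emit:
{"api": "drive_tool", "payload": {
  "motion": [
    {"fingers": 0, "linear": [0.026, 0.0127, 0], "twist": 0},
    {"fingers": 0, "linear": [0.026, 0.0127, 0], "twist": 0},
    {"fingers": 0, "linear": [0.026, 0.0127, 0], "twist": 0},
    {"fingers": 0, "linear": [0.026, 0.0127, 0], "twist": 0},
    {"fingers": 0, "linear": [0.026, 0.0127, 0], "twist": 0}
  ]
}}

```text
clock: 12.72
eef_pos: [550.4, 83.1, 241.1]
tool_rot: [-3.137, 0.001, 1.578]
force: [-0.1, -0.7, -0.5]
width: 11.1
gripper_force: 58.5
```

Emit:
{"api": "drive_tool", "payload": {
  "motion": [
    {"fingers": 0, "linear": [0.026, 0.0127, 0], "twist": 0},
    {"fingers": 0, "linear": [0.026, 0.0127, 0], "twist": 0},
    {"fingers": 0, "linear": [0.026, 0.0127, 0], "twist": 0},
    {"fingers": 0, "linear": [0, 0, 0.01], "twist": 0.083},
    {"fingers": 0, "linear": [0, 0, 0.01], "twist": 0}
  ]
}}

```text
clock: 13.13
eef_pos: [588.1, 162.1, 220.5]
tool_rot: [-3.139, 0.001, 1.496]
force: [-0.1, 0.6, -1.0]
width: 11.3
gripper_force: 58.5
```

Emit:
{"api": "drive_tool", "payload": {
  "motion": [
    {"fingers": 0, "linear": [0, 0, 0], "twist": 0},
    {"fingers": 0, "linear": [0, 0, 0], "twist": 0},
    {"fingers": 0, "linear": [0, 0, 0], "twist": 0},
    {"fingers": 0, "linear": [0, 0, 0], "twist": 0},
    {"fingers": 0, "linear": [0, 0, 0], "twist": 0}
  ]
}}

```text
clock: 13.55
eef_pos: [589.0, 159.4, 223.9]
tool_rot: [3.141, -0.0, 1.494]
force: [-0.2, -1.0, -0.2]
width: 11.2
gripper_force: 58.5
```

```bash
python3 - <<'E'
from h import *
import pickle
h=disp([-74,0,200])[0];go(h,1.495)
st=monitor.read_state();e=st["eef_pos"];yw=st["tool_rot"][2]
s=cams.get_image("scene");t=cams.get_image("top");pickle.dump((s,t),open("k3.pkl","wb"))
cr=lambda c,x0,y0,w,h:cv2.convertScaleAbs(cv2.resize(c["color"][y0:y0+h,x0:x0+w],(400,300),interpolation=cv2.INTER_CUBIC),alpha=1.5)
cv2.imwrite("pics/k3.png",np.hstack([cr(t,180,170,80,60),cr(s,205,125,80,60)]))
ux=np.array([np.cos(yw),np.sin(yw),0]);uy=np.array([ux[1],-ux[0],0])
for k in(35,-35):
  for z in(-57,1): print("blade",k,z,proj(s,e+k*ux+[0,0,z]-3*uy).round(1))
E
```

```text
t 13.55 pos [589.  159.4 223.9] rot [ 3.1408e+00 -4.0000e-04  1.4941e+00] F [-0.2 -1.  -0.2] w 11.2
tool shift mm [ 1.3 -0.9 23.9] twist -0.0009
blade 35 -57 [[221.9 166.7]]
blade 35 1 [[220.9 150.4]]
blade -35 -57 [[239.2 174.5]]
blade -35 1 [[238.5 158. ]]
```

View pics/k3.png

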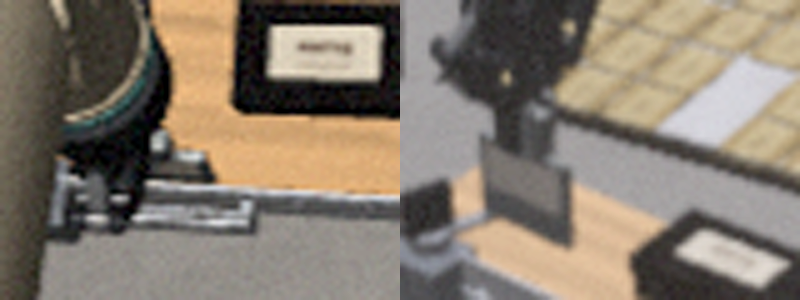

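The scene crop shows the holder upright, with blade bottom corners at (488,210) and (572,245), within about 2 mm of prediction. When the fingers closed on the knob, its axis sat about 1.4 mm closer in x than my model, so I'll shift the target by that much before descending.

Emit:
{"api": "drive_tool", "payload": {
  "motion": [
    {"fingers": 0, "linear": [0.0022, -0.0024, 0.01], "twist": 0},
    {"fingers": 0, "linear": [0, 0, 0.015], "twist": 0},
    {"fingers": 0, "linear": [0, 0, 0.015], "twist": 0},
    {"fingers": 0, "linear": [0, 0, 0.01], "twist": 0},
    {"fingers": 0, "linear": [0, 0, 0], "twist": 0}
  ]
}}

```text
clock: 14.07
eef_pos: [584.6, 162.5, 170.7]
tool_rot: [-3.137, 0.001, 1.495]
force: [-0.1, 0.3, 0.3]
width: 11.4
gripper_force: 58.5
```

Emit:
{"api": "drive_tool", "payload": {
  "motion": [
    {"fingers": 0, "linear": [0, 0, 0], "twist": 0},
    {"fingers": 0, "linear": [0, 0, 0], "twist": 0},
    {"fingers": 0, "linear": [0, 0, 0], "twist": 0}
  ]
}}

```text
clock: 14.32
eef_pos: [587.2, 162.6, 174.1]
tool_rot: [3.14, -0.001, 1.495]
force: [-0.1, 0.3, -0.5]
width: 11.1
gripper_force: 58.5
```

```bash
python3 - <<'E'
from h import *
go([586.8,161.8,139],1.495)
E
```

```text
t 14.3167 pos [587.2 162.6 174.1] rot [ 3.1400e+00 -6.0000e-04  1.4948e+00] F [-0.1  0.3 -0.5] w 11.1
tool shift mm [-0.8 -0.3 35.1] twist -0.0002
```

Emit:
{"api": "drive_tool", "payload": {
  "motion": [
    {"fingers": 0, "linear": [-0.0005, -0.0003, 0.005], "twist": 0},
    {"fingers": 0, "linear": [0, 0, 0.005], "twist": 0},
    {"fingers": 0, "linear": [0, 0, 0.004], "twist": 0},
    {"fingers": 0, "linear": [0, 0, 0.002], "twist": 0},
    {"fingers": 0, "linear": [0, 0, 0], "twist": 0}
  ]
}}

```text
clock: 14.73
eef_pos: [585.7, 161.9, 156.5]
tool_rot: [-3.14, 0.0, 1.495]
force: [-0.8, 1.0, 0.1]
width: 11.3
gripper_force: 58.5
```

Emit:
{"api": "drive_tool", "payload": {
  "motion": [
    {"fingers": 0, "linear": [0, 0, 0.003], "twist": 0},
    {"fingers": 0, "linear": [0, 0, 0.003], "twist": 0},
    {"fingers": 0, "linear": [0, 0, 0.003], "twist": 0},
    {"fingers": 0, "linear": [0, 0, 0], "twist": 0},
    {"fingers": 0, "linear": [0, 0, 0], "twist": 0}
  ]
}}

```text
clock: 15.15
eef_pos: [586.1, 162.0, 148.0]
tool_rot: [-3.141, 0.0, 1.495]
force: [0.9, -0.3, -1.1]
width: 10.9
gripper_force: 58.5
```

Emit:
{"api": "drive_tool", "payload": {
  "motion": [
    {"fingers": 0, "linear": [0, 0, 0.003], "twist": 0},
    {"fingers": 0, "linear": [0, 0, 0.003], "twist": 0},
    {"fingers": 0, "linear": [0, 0, 0.003], "twist": 0},
    {"fingers": 0, "linear": [0, 0, 0], "twist": 0},
    {"fingers": 0, "linear": [0, 0, 0], "twist": 0}
  ]
}}

```text
clock: 15.57
eef_pos: [586.3, 162.1, 139.5]
tool_rot: [3.142, -0.0, 1.495]
force: [-1.6, -0.1, 3.2]
width: 11.3
gripper_force: 59.1
```

Emit:
{"api": "drive_tool", "payload": {
  "motion": [
    {"fingers": 0, "linear": [0, 0, 0.003], "twist": 0},
    {"fingers": 0, "linear": [0, 0, 0.003], "twist": 0},
    {"fingers": 0, "linear": [0, 0, 0], "twist": 0},
    {"fingers": 0, "linear": [0, 0, 0], "twist": 0}
  ]
}}

```text
clock: 15.9
eef_pos: [586.3, 162.0, 133.8]
tool_rot: [3.141, -0.0, 1.495]
force: [-1.5, 1.0, 7.5]
width: 10.9
gripper_force: 59.6
```

Emit:
{"api": "drive_tool", "payload": {
  "motion": [
    {"fingers": 0, "linear": [0, 0, 0.002], "twist": 0},
    {"fingers": 0, "linear": [0, 0, 0.002], "twist": 0},
    {"fingers": 0, "linear": [0, 0, 0.001], "twist": 0},
    {"fingers": 0, "linear": [0, 0, 0], "twist": 0},
    {"fingers": 0, "linear": [0, 0, 0], "twist": 0}
  ]
}}

```text
clock: 16.32
eef_pos: [586.4, 162.1, 129.7]
tool_rot: [3.141, -0.001, 1.495]
force: [-3.0, -0.1, 11.5]
width: 10.8
gripper_force: 60.4
```

Emit:
{"api": "drive_tool", "payload": {
  "motion": [
    {"fingers": 0, "linear": [0, 0, 0.001], "twist": 0},
    {"fingers": 0, "linear": [0, 0, 0], "twist": 0},
    {"fingers": 0, "linear": [0, 0, 0], "twist": 0}
  ]
}}

```text
clock: 16.57
eef_pos: [586.5, 162.1, 129.6]
tool_rot: [3.141, -0.001, 1.495]
force: [-4.2, -1.3, 18.1]
width: 11.1
gripper_force: 61.3
```

Emit:
{"api": "drive_tool", "payload": {
  "motion": [
    {"fingers": 0, "linear": [0, 0, 0], "twist": 0},
    {"fingers": 0, "linear": [0, 0, 0], "twist": 0},
    {"fingers": 0, "linear": [0, 0, 0], "twist": 0},
    {"fingers": 0, "linear": [0, 0, 0], "twist": 0},
    {"fingers": 0, "linear": [0, 0, 0], "twist": 0}
  ]
}}

```text
clock: 16.98
eef_pos: [586.5, 162.1, 129.6]
tool_rot: [3.141, -0.001, 1.495]
force: [-4.6, -0.6, 18.7]
width: 11.2
gripper_force: 61.3
```

```bash
python3 - <<'E'
from h import *
s=cams.get_image("scene")
cv2.imwrite("pics/k5.png",cv2.convertScaleAbs(cv2.resize(s["color"][130:220,190:310],(800,600),interpolation=cv2.INTER_CUBIC),alpha=1.5))
go([586.5,162,129.5])
E
```

```text
t 17.0333 pos [586.5 162.1 129.6] rot [ 3.1406e+00 -1.2000e-03  1.4946e+00] F [-4.8  0.1 17.6] w 10.7
tool shift mm [-0.1 -0.   0.1] twist None
```

View pics/k5.png

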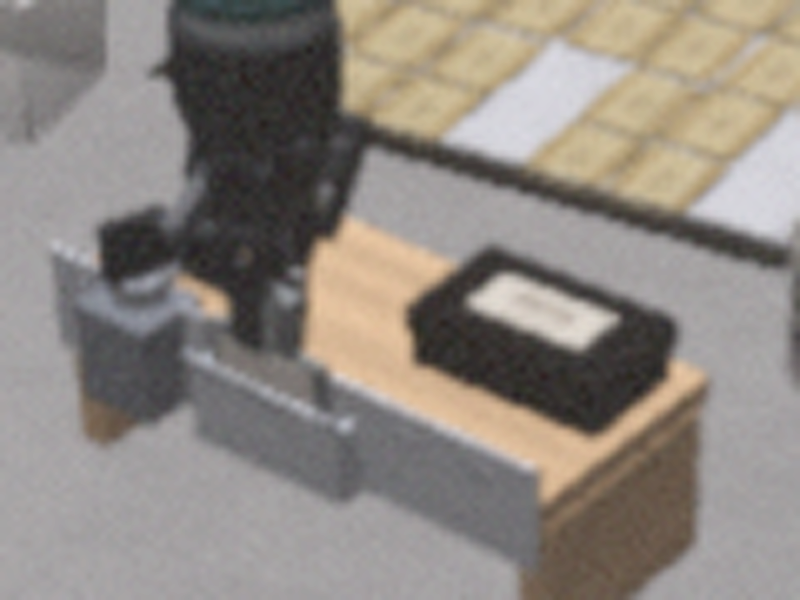

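The picture shows the holder behind the lip, with the blade at (215–325,375) centred in the pocket at (190–352). It is still gripped and the knob is still open. The force reached 18 N with no further travel, so the clip is on its stop.

```bash
python3 -c "
from h import *
print(ctrl.finish_job())"
```

```text
the job is handed in; nothing more can be done
None
```

The job is handed in with the knob turned open and the wide holder pressed fully home in the pocket (about 18 N, against its stop) and still gripped; the hand-in call returned no verdict.

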